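# Load the slide scanner and close its gate

### The arm

A 6-joint arm with a two-finger parallel gripper is mounted at the origin on the work surface. World frame = base frame: x ahead of the robot, y to its left, z up, the work surface at z = 0. Lengths are in m, angles in rad, forces in N, time in s.
With the tool pointing down it reaches from about 0.375 to 0.975 m from the base axis. Payload 3.8 kg.
Tool frame: the origin (TCP) lies at the very end of the fingers, on their centre line; the grasp point (between the pads) lies 19 mm behind it (bot.grip_point_offset is the distance from the TCP to the grasp point, in m); z points along the fingers, x is the direction in which the jaws open and shut, and the axes are right-handed (so a half turn about z gives the same grasp; the last joint's range is limited). The gripper opens to 85 mm and grips with 20 to 120 N. Pads are 22 mm wide; open, the fingers measure 114 mm over their backs; the gripper's body (76 mm by 85 mm) begins 54 mm behind the grasp point. The pads swing forward as they close: fully open they stand 13 mm farther back than shut.
Start: joints at [-1.173, 0.264, 1.604, -0, 1.274, -0.037], TCP at [0.284, -0.612, 0.231] pointing down, gripper open.
Joint ranges: [-2.63, 2.63], [-0.94, 2.18], [0.31, 2.57], [-1.31, 4.45], [0, 2.66], [-2.55, 2.55]. Speed limits (rad/s): [2.57, 2.57, 3.14, 3.14, 3.14, 3.14].

### API

Orientations are given as a rotation vector (axis times angle).
In Python, from workcell import bot, read_camera gives the robot as it stands.
- The arm moves only by the tool arm_command, never from a script. Its argument "rows" is a list of rows, each an object with "delta_rot": the turn, a rotation vector about the tool's x, y, z in rad, a list of three; "xyz": the shift along the tool's x, y, z in m, a list of three; "gripper": the finger opening in m, from 0 to 0.0854. A call has 1 to 12 rows; each row shifts and turns the commanded pose from where the row before left it, along the tool's axes as they then stand; what a row does not reach is not made up. A row lasts 1/10 s, in which the tool goes at most 50 mm and 8.59 degrees, less where a joint would pass 70% of its speed; a pose out of reach is approached as far as the arm can. A call is refused whole if a number of a shift passes 0.05 or a number of a turn 0.15, either way. A call with a gripper value outside its range is refused whole. The fingers move at their own pace and stop on an object; "force" is the grip in N (left out, the last holds). Time passes only in rows, so rows that do not move let the fingers close. It gives the time, the measured TCP pose, the force and the opening at its end, in the units of the state.
- bot.read_state(): the state, without advancing time (a new reading comes with each control period).
- read_camera(name): name is "scene" or "top" or "wrist"; returns a dict with "pixels" (400x640x3 uint8, red, green, blue), "range_z" (400x640 float32, m along the optical axis (not along the pixel's ray), 0 where there is no reading), "intrinsics" (3x3 intrinsics, pixels), "camera_from_world" (4x4, takes a point from world to camera coordinates). Camera axes: x right, y up, looking along -z (the intrinsics and any distortion apply to the point x, -y, -z); pixel columns grow to the right and rows downward; lengths in m; the calibration is good to about 2 mm. The wrist camera is an equidistant fisheye: a pixel r from the principal point sees the ray r / f radians off the axis. A picture is of the moment at which its call begins.
- bot.finish_job(): hands the job in, once; it reports no verdict.
The state is a dict: "time": time; "q": joint angles; "joint_vel": joint speeds; "joint_torque": joint torques, N m; "tool_pos": TCP position; "tcp_rot": TCP orientation; "wrist_force": force on the tool from outside, world axes, zero at the start; "torque": the same for the moment, N m; "width": opening from 0.0 (shut) to 1.0 (fully open).
Only numpy, scipy, OpenCV 4.12 (cv2) and the standard library are available. Lean on these libraries where they do the work, as an engineer would, in place of code of your own. Each camera call takes 0.05 s, during which the arm holds its last target.

### The job

Load the long slide cassette (the one with the bar grip) into the slide scanner: slide the retaining gate aside until the bay is clear, set the cassette upright and flat on the floor of the bay, and slide the gate fully back home over the cassette's end. Leave the short cassette with the round knob where it stands.

Things in the scene. Friction and masses are not known exactly. Their poses are not given: they have to be found in the camera images.
- cassette_mid (a point): The long slide cassette, loose, grey plastic and glass: body 36 (x) by 90 (y) by 30 mm high, with a grip bar 12 (x) by 28 (y) by 40 mm high on the middle of its top; 70 mm high in all, 0.11 to 0.22 kg, same if turned end for end. This point: its centre, 35 mm above its underside (the bar reaches from 5 mm below to 35 mm above it). z up.
- bay (a point): Centre of the loading bay's floor in the fixed white scanner station. The floor is 12 mm above the table; the bay, open at the top, is 60 (x) by 110 mm (y) with walls 34 mm high. y points along the station towards the gate, z up. On the deck: an optics head at y = -88 to -168 mm, top 64 mm above this floor; gate guide strips at x = +-50 mm from y = 61 mm on, tops 48 mm above this floor.
- gate_tab (a point): Centre of the black upright tab, 50 (x) by 12 (y) by 40 mm high, on the gate plate (88 mm wide; top 20 mm below this point, 41 mm above the bay floor). The gate slides along the bay's y and stays where left (2 N friction). This point is at y = 105 mm of the bay when home (its stop; plate covers 30 mm of the bay), 135 when the bay is clear, 165 at the outer stop; starts near home. Axes as the bay's.
- short_mid (a point): The short slide cassette, to be left alone: loose grey plastic, body 36 (x) by 50 (y) by 30 mm high with a round knob 18 mm across and 26 mm high on top. This point is on its vertical centre line 35 mm above its underside. z up.
There are look-alikes about, which are no part of the job. Leave any turquoise look-alike of the part that bears cassette_mid alone.

How it is judged:
By the outcome, as a careful person would: the job done as asked, in the order asked, and still so for the second after the job is handed in, with the robot touching nothing.
It also fails if it takes over 58 s, if anything falls off the work surface, if the arm or the gripper's body presses on something with over 40 N, if the wrist force passes 120 N, or if a joint passes its speed limit or range.

## Working session

There is one attempt and no reset: what is moved stays moved. The work goes in short steps, Python scripts to look and compute and a tool call to move; the robot and the scene stay as the last step left them, time stands still between calls to the robot, and variables do not carry over. Pictures are saved under pics/ and viewed, and the job is handed in when it is done.

Besides the shell and the picture viewer there is one more tool, called after "Request:" by a JSON object that holds its "method" and its "body", one argument or row to a line. arm_command: Moves the arm, as the interface text tells. Its arguments: {"type":"object","properties":{"rows":{"type":"array","items":{"type":"object","properties":{"delta_rot":{"type":"array","items":{"type":"number"}},"xyz":{"type":"array","items":{"type":"number"}},"gripper":{"type":"number"}}}},"force":{"type":"number"}},"required":["rows"]}

```bash
mkdir -p pics; ls; python3 - <<'E'
from workcell import bot, read_camera
import cv2,pickle
for n in ["scene","top","wrist"]:
    c=read_camera(n); pickle.dump(c,open(f"/tmp/{n}0.pkl","wb"))
    cv2.imwrite(f"pics/{n}0.png",c["pixels"][:,:,::-1])
    print(n,c["intrinsics"].tolist(),c["camera_from_world"].round(4).tolist())
print(bot.read_state())
E
```

```text
pics
scene [[471.7735509709424, 0.0, 321.5749733296087], [0.0, 471.7735509709424, 195.71044015998532], [0.0, 0.0, 1.0]] [[-0.8234, 0.5673, -0.008, 0.4642], [-0.3888, -0.5539, 0.7362, 0.1049], [0.4132, 0.6093, 0.6767, -1.2073], [0.0, 0.0, 0.0, 1.0]]
top [[454.201952783201, 0.0, 321.11913478972826], [0.0, 454.201952783201, 201.1980852319412], [0.0, 0.0, 1.0]] [[0.0137, -0.9999, -0.0095, -0.068], [0.992, 0.0124, 0.1254, -0.5195], [-0.1252, -0.0112, 0.9921, -0.8591], [0.0, 0.0, 0.0, 1.0]]
wrist [[309.70691628693146, 0.0, 320.4935464111516], [0.0, 309.70691628693146, 199.8020891976757], [0.0, 0.0, 1.0]] [[0.4206, -0.9072, -0.0025, -0.6736], [0.8712, 0.4047, -0.2779, 0.0348], [0.2532, 0.1147, 0.9606, -0.3789], [0.0, 0.0, 0.0, 1.0]]
{'time': 0.15, 'q': array([-1.17296596e+00,  2.64619685e-01,  1.60509122e+00, -2.30306570e-05,
        1.27371371e+00, -3.68923912e-02]), 'joint_vel': array([ 1.53425696e-03, -1.27380542e-03, -4.71549874e-03,  3.18661180e-04,
        1.55295966e-03,  1.28937863e-05]), 'joint_torque': array([ 2.10825970e-04, -5.15905988e+01, -3.67958808e+01, -5.31810747e-05,
        8.03009636e-03, -4.81486586e-05]), 'tool_pos': array([ 0.28405066, -0.61167618,  0.23020466]), 'tcp_rot': array([-2.64737505e+00,  1.68954810e+00,  2.38586267e-03]), 'wrist_force': array([-0.93806389, -0.38760198,  0.58684592]), 'torque': array([ 0.02686527, -0.03326622,  0.03032713]), 'width': 1.001672568158291}
```

View pics/scene0.png

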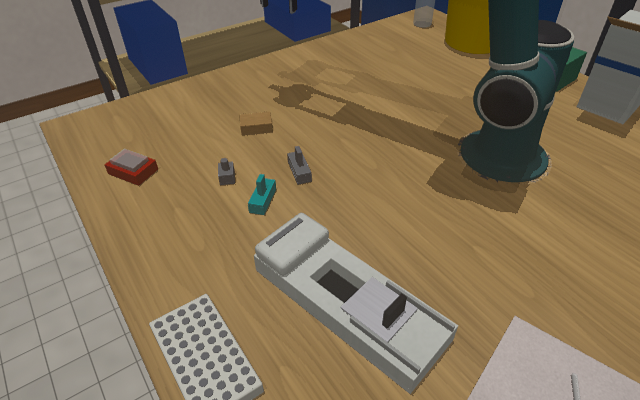

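View pics/top0.png

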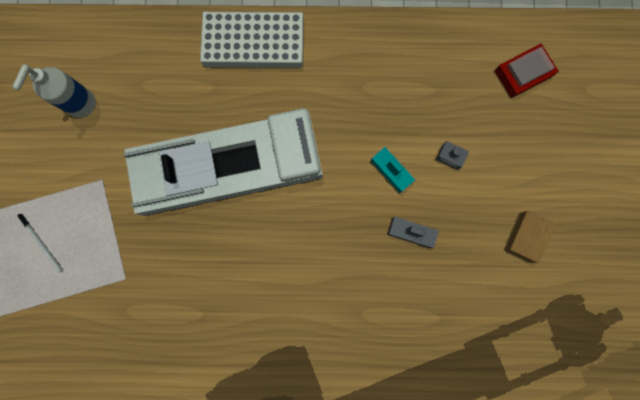

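View pics/wrist0.png

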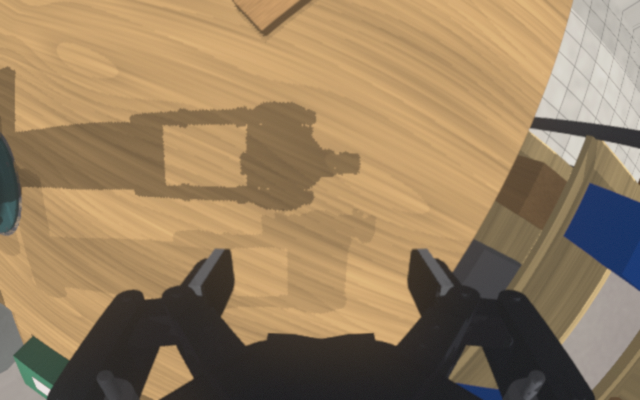

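Candidates in the top view are the grey long body with bar at (413,232), the turquoise look-alike at (393,170), and the short knob cassette at (452,155). I choose (413,232) and will check it in a close crop and measure it.

```bash
cat > h.py <<'E'
import numpy as np,cv2
def cloud(c):
    K=c["intrinsics"];T=np.linalg.inv(c["camera_from_world"]);z=c["range_z"].astype(float)
    v,u=np.mgrid[0:400,0:640]
    P=np.stack([(u-K[0,2])/K[0,0]*z,-(v-K[1,2])/K[1,1]*z,-z],-1)
    W=P@T[:3,:3].T+T[:3,3]; W[z==0]=np.nan
    return W
def px2w(c,u,v,h):
    K=c["intrinsics"];T=np.linalg.inv(c["camera_from_world"])
    d=T[:3,:3]@np.array([(u-K[0,2])/K[0,0],-(v-K[1,2])/K[1,1],-1]);o=T[:3,3]
    return o+d*(h-o[2])/d[2]
E
python3 - <<'E'
import pickle,cv2,numpy as np
from h import *
t=pickle.load(open("/tmp/top0.pkl","rb"));s=pickle.load(open("/tmp/scene0.pkl","rb"))
W=cloud(t);Ws=cloud(s)
def reg(W,u0,u1,v0,v1,zl,zh,name):
    R=W[v0:v1,u0:u1].reshape(-1,3);R=R[(R[:,2]>zl)&(R[:,2]<zh)]
    r=cv2.minAreaRect(R[:,:2].astype(np.float32)); 
    e=np.linalg.eigh(np.cov(R[:,:2].T))[1][:,1]
    print(name,len(R),R.mean(0).round(4),np.round(r[0],4),np.round(r[1],4),round(r[2],2),'pca',np.degrees(np.arctan2(e[1],e[0])).round(1))
print("table z",np.nanmedian(W[250:300,100:300,2]),np.nanmedian(Ws[150:200,330:400,2]))
reg(W,380,446,208,256,.022,.04,"long body");reg(W,380,446,208,256,.055,.09,"bar top")
reg(Ws,280,320,140,190,.045,.09,"bar scene");reg(Ws,280,320,140,190,.022,.035,"body scene")
reg(W,430,475,135,175,.022,.04,"short body");reg(W,430,475,135,175,.045,.07,"knob")
reg(W,365,420,140,200,.022,.04,"turq body")
reg(W,150,185,140,195,.062,.12,"tab top");reg(Ws,375,415,285,335,.065,.12,"tab scene")
reg(W,120,330,100,220,.035,.05,"deck");reg(W,120,330,100,220,.03,.12,"station")
reg(W,260,330,100,190,.066,.12,"head")
reg(W,210,265,135,185,.0,.022,"bay floor")
a=cv2.resize(t["pixels"][100:260,360:480],None,fx=4,fy=4,interpolation=2)[:600]
cv2.imwrite("pics/c1.png",a[:,:,::-1])
a=cv2.resize(t["pixels"][100:220,120:325],None,fx=3.9,fy=3.9,interpolation=2)
cv2.imwrite("pics/c2.png",a[:,:,::-1])
E
```

```text
table z 0.0017869372072212286 0.0010121362061095152
long body 742 [ 0.4619 -0.2412  0.0312] [ 0.4624 -0.2427] [0.0908 0.0361] 73.21 pca 72.8
bar top 115 [ 0.4619 -0.2416  0.0697] [ 0.4622 -0.2425] [0.0283 0.0119] 72.36 pca 72.2
bar scene 94 [ 0.4667 -0.2373  0.0621] [ 0.4646 -0.2415] [0.0311 0.0121] 74.32 pca 79.3
body scene 308 [ 0.4703 -0.2308  0.0305] [ 0.4644 -0.2412] [0.0938 0.0368] 73.42 pca 80.0
short body 382 [ 0.6168 -0.3216  0.0312] [ 0.6188 -0.3239] [0.0499 0.0372] 65.44 pca 62.7
knob 84 [ 0.6174 -0.3227  0.0555] [ 0.6179 -0.3237] [0.016  0.0171] 0.49 pca 107.0
turq body 684 [ 0.5854 -0.2022  0.0314] [ 0.5871 -0.2035] [0.0899 0.0369] 42.47 pca -137.6
tab top 367 [0.5772 0.2249 0.0832] [0.5736 0.2265] [0.1029 0.0672] 12.73 pca -167.7
tab scene 380 [0.5778 0.2305 0.0861] [0.5743 0.2277] [0.0514 0.0131] 11.18 pca -168.6
deck 5280 [0.5825 0.1631 0.0472] [0.5941 0.1324] [0.1314 0.3712] 12.76 pca 102.2
station 11507 [0.5902 0.132  0.0575] [0.5941 0.1324] [0.1314 0.3712] 12.73 pca 102.3
head 2752 [ 0.6229 -0.0084  0.0772] [ 0.6254 -0.0077] [0.1304 0.0799] 12.77 pca -167.0
bay floor 1187 [0.6035 0.1126 0.0142] [0.6026 0.1127] [0.0541 0.0921] 12.26 pca 102.7
```

```bash
ls pics
```

```text
c1.png
c2.png
scene0.png
top0.png
wrist0.png
```

View pics/c1.png

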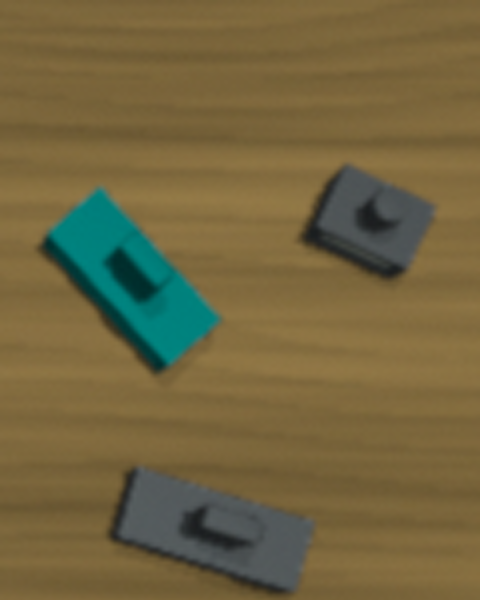

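View pics/c2.png

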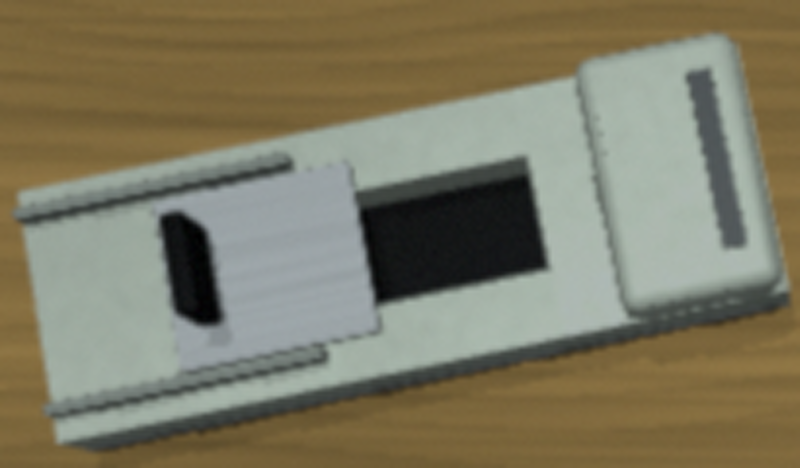

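The crop at (413,232) is confirmed as the grey long cassette with a bar. I'll refine the bay and gate numbers before moving.

```bash
cat >> h.py <<'E'
A=np.radians(12.75); EX=np.array([np.cos(A),np.sin(A)]);EY=np.array([-np.sin(A),np.cos(A)])
def bayc(W,o): 
    d=W[...,:2]-o; return d@EX,d@EY
E
python3 - <<'E'
import pickle
from h import *
o=np.array([.5972,.1171])
for n in("top","scene"):
    c=pickle.load(open(f"/tmp/{n}0.pkl","rb"));W=cloud(c);x,y=bayc(W,o);z=W[...,2]
    def p(name,m):
        print(n,name,m.sum(),"x",np.percentile(x[m],[0,1,50,99,100]).round(4),"y",np.percentile(y[m],[0,1,50,99,100]).round(4),"z",np.median(z[m]).round(4))
    b=(abs(x)<.08)&(abs(y)<.23)
    p("head",b&(y<-.07)&(z>.068))
    p("floor",b&(y<.06)&(abs(x)<.05)&(z<.022))
    p("deckx",b&(y>-.05)&(y<.02)&(z>.042)&(z<.05))
    p("decky",b&(abs(x)<.04)&(z>.042)&(z<.0495))
    p("plate",b&(abs(x)<.03)&(y<.1)&(z>.0505)&(z<.06))
    p("tab",b&(abs(x)<.04)&(y>.08)&(z>.075))
    p("strip",b&(abs(x)>.04)&(y>.03)&(z>.056)&(z<.066))
    p("tabtop",b&(abs(x)<.04)&(y>.08)&(z>.09))
E
```

```text
top head 2744 x [-0.0653 -0.064  -0.0029  0.0617  0.0651] y [-0.1679 -0.167  -0.1279 -0.0891 -0.0881] z 0.0774
top floor 2524 x [-0.05   -0.0479  0.003   0.0482  0.05  ] y [-0.2299 -0.2287 -0.1748  0.0385  0.0405] z 0.0042
top deckx 1209 x [-0.0652 -0.0646 -0.03    0.0643  0.0661] y [-0.0499 -0.0492 -0.0152  0.0193  0.0199] z 0.0476
top decky 2174 x [-0.04   -0.0394  0.0008  0.0395  0.0399] y [-0.17   -0.1087  0.1384  0.1987  0.2012] z 0.0476
top plate 1075 x [-0.03   -0.0294 -0.0003  0.0292  0.03  ] y [-0.1686 -0.07    0.0654  0.0995  0.0999] z 0.0547
top tab 250 x [-0.0252 -0.0249 -0.0015  0.0242  0.0253] y [0.1057 0.1059 0.1095 0.1179 0.1187] z 0.0939
top strip 573 x [-0.0532 -0.053  -0.0408  0.0531  0.0535] y [0.0324 0.0387 0.1257 0.1963 0.1985] z 0.0613
top tabtop 183 x [-0.0252 -0.0242 -0.0006  0.0241  0.0253] y [0.1057 0.106  0.1116 0.118  0.1187] z 0.0947
scene head 2178 x [-0.0616 -0.0592  0.0092  0.0659  0.0679] y [-0.1672 -0.1647 -0.1224 -0.0879 -0.087 ] z 0.0767
scene floor 1003 x [-0.0493 -0.0431 -0.0069  0.0482  0.0499] y [-0.2299 -0.2289 -0.0308  0.0142  0.018 ] z 0.0131
scene deckx 1270 x [-0.0649 -0.0629  0.0339  0.0669  0.0678] y [-0.0499 -0.0493 -0.0136  0.0192  0.0199] z 0.0468
scene decky 2965 x [-0.04   -0.0395  0.0006  0.0394  0.04  ] y [-0.0929 -0.0904  0.1456  0.1994  0.2003] z 0.0468
scene plate 1097 x [-0.03   -0.0293  0.0023  0.029   0.0299] y [-0.0903 -0.0894  0.0636  0.0982  0.1   ] z 0.0538
scene tab 313 x [-0.0237 -0.0221  0.0057  0.0271  0.0277] y [0.1061 0.1071 0.1152 0.119  0.1192] z 0.0925
scene strip 732 x [-0.0523 -0.0514  0.0492  0.0554  0.0559] y [0.0346 0.0624 0.1339 0.1983 0.1992] z 0.0601
scene tabtop 207 x [-0.0237 -0.0223  0.0028  0.0271  0.0277] y [0.1061 0.1069 0.1133 0.1189 0.1191] z 0.0934
```

Request:
{"method": "arm_command", "body": {
  "rows": [
    {"delta_rot":[0,0,0.106],"xyz":[0,0,0],"gripper":0.06},
    {"delta_rot":[0,0,0.106],"xyz":[0,0,0],"gripper":0.06},
    {"delta_rot":[0,0,0],"xyz":[-0.034,-0.021,0],"gripper":0.06},
    {"delta_rot":[0,0,0],"xyz":[-0.034,-0.021,0],"gripper":0.06},
    {"delta_rot":[0,0,0],"xyz":[-0.034,-0.021,0],"gripper":0.06},
    {"delta_rot":[0,0,0],"xyz":[-0.034,-0.021,0],"gripper":0.06},
    {"delta_rot":[0,0,0],"xyz":[-0.034,-0.021,0],"gripper":0.06},
    {"delta_rot":[0,0,0],"xyz":[-0.034,-0.021,0],"gripper":0.06},
    {"delta_rot":[0,0,0],"xyz":[-0.034,-0.021,0],"gripper":0.06},
    {"delta_rot":[0,0,0],"xyz":[-0.034,-0.021,0],"gripper":0.06},
    {"delta_rot":[0,0,0],"xyz":[-0.034,-0.021,0],"gripper":0.06},
    {"delta_rot":[0,0,0],"xyz":[-0.034,-0.021,0],"gripper":0.06}
  ],
  "force": 30
}}

```text
time: 1.35
tool_pos: [0.4141, -0.2325, 0.2311]
tcp_rot: [-2.454, 1.961, 0.0]
wrist_force: [0.3, 0.2, -0.6]
width: 0.701
```

```bash
cat > go.py <<'E'
import sys,numpy as np
from scipy.spatial.transform import Rotation as R
from workcell import bot
s=bot.read_state();M=R.from_rotvec(s["tcp_rot"])
x,y,z,yaw=map(float,sys.argv[1:5]);a=np.radians(yaw)
G=R.from_matrix(np.array([[np.cos(a),np.sin(a),0],[np.sin(a),-np.cos(a),0],[0,0,-1]]))
rv=(M.inv()*G).as_rotvec()
d=np.array([x,y,z])-s["tool_pos"]
print("t",round(s["time"],2),"tcp",s["tool_pos"].round(4),"F",s["wrist_force"].round(1),"w",round(s["width"]*85.4,1),"yaw",np.degrees(np.arctan2(*M.as_matrix()[[1,0],0])).round(2))
print("rot in tool",rv.round(4),"shift(now axes)",(M.inv().apply(d)).round(4),"shift(after turn)",(G.inv().apply(d)).round(4),"len",np.linalg.norm(d).round(3))
E
python3 go.py .5732 .2270 .16 -77.25
```

```text
t 1.35 tcp [ 0.4141 -0.2325  0.2311] F [ 0.3  0.2 -0.6] w 59.8 yaw -77.25
rot in tool [-0.      0.0001 -0.    ] shift(now axes) [-0.4131 -0.2566  0.0712] shift(after turn) [-0.4131 -0.2566  0.0711] len 0.491
```

Request:
{"method": "arm_command", "body": {
  "rows": [
    {"xyz":[-0.0375,-0.0233,0],"delta_rot":[0,0,0],"gripper":0.06},
    {"xyz":[-0.0375,-0.0233,0],"delta_rot":[0,0,0],"gripper":0.06},
    {"xyz":[-0.0375,-0.0233,0],"delta_rot":[0,0,0],"gripper":0.06},
    {"xyz":[-0.0375,-0.0233,0],"delta_rot":[0,0,0],"gripper":0.06},
    {"xyz":[-0.0375,-0.0233,0],"delta_rot":[0,0,0],"gripper":0.06},
    {"xyz":[-0.0375,-0.0233,0],"delta_rot":[0,0,0],"gripper":0.06},
    {"xyz":[-0.0375,-0.0233,0],"delta_rot":[0,0,0],"gripper":0.06},
    {"xyz":[-0.0375,-0.0233,0.01],"delta_rot":[0,0,0],"gripper":0.06},
    {"xyz":[-0.0375,-0.0233,0.015],"delta_rot":[0,0,0],"gripper":0.06},
    {"xyz":[-0.0375,-0.0233,0.02],"delta_rot":[0,0,0],"gripper":0.06},
    {"xyz":[-0.0375,-0.0233,0.02],"delta_rot":[0,0,0],"gripper":0.06},
    {"xyz":[0,0,0],"delta_rot":[0,0,0],"gripper":0.06}
  ]
}}

```text
time: 2.55
tool_pos: [0.5715, 0.2287, 0.1618]
tcp_rot: [2.456, -1.953, -0.007]
wrist_force: [-0.5, -0.2, 0.2]
width: 0.701
```

```bash
python3 go.py .5732 .2270 .062 -77.25; python3 - <<'E'
from workcell import read_camera
import cv2
for n in("wrist","scene"):
    cv2.imwrite(f"pics/{n}1.png",read_camera(n)["pixels"][:,:,::-1])
E
```

```text
t 2.55 tcp [0.5715 0.2287 0.1618] F [-0.5 -0.2  0.2] w 59.9 yaw -77.0
rot in tool [0.0055 0.001  0.0043] shift(now axes) [ 0.0021 -0.0019  0.0998] shift(after turn) [ 0.002  -0.0013  0.0998] len 0.1
```

View pics/wrist1.png

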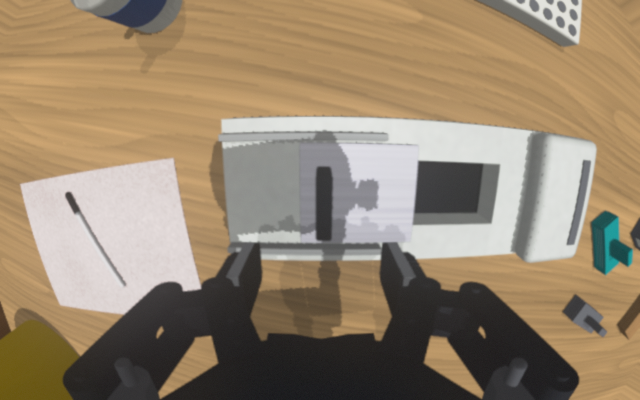

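The wrist view shows the black tab at (324,200), centred between the fingers (pads at 245 and 395). I'll descend and grip it.

Request:
{"method": "arm_command", "body": {
  "rows": [
    {"xyz":[0.002,-0.0015,0.02],"delta_rot":[0,0,0],"gripper":0.06},
    {"xyz":[0,0,0.025],"delta_rot":[0,0,0],"gripper":0.06},
    {"xyz":[0,0,0.025],"delta_rot":[0,0,0],"gripper":0.06},
    {"xyz":[0,0,0.015],"delta_rot":[0,0,0],"gripper":0.06},
    {"xyz":[0,0,0.013],"delta_rot":[0,0,0],"gripper":0.06},
    {"xyz":[0,0,0],"delta_rot":[0,0,0],"gripper":0.03},
    {"xyz":[0,0,0],"delta_rot":[0,0,0],"gripper":0.005},
    {"xyz":[0,0,0],"delta_rot":[0,0,0],"gripper":0.005},
    {"xyz":[0,0,0],"delta_rot":[0,0,0],"gripper":0.005},
    {"xyz":[0,0,0],"delta_rot":[0,0,0],"gripper":0.005}
  ],
  "force": 30
}}

```text
time: 3.65
tool_pos: [0.5757, 0.2238, 0.0699]
tcp_rot: [-2.453, 1.959, -0.002]
wrist_force: [-1.5, 0.3, 5.5]
width: 0.128
```

```bash
python3 go.py .5634 .2699 .062 -77.25
```

```text
t 3.65 tcp [0.5757 0.2238 0.0699] F [-1.5  0.3  5.5] w 10.9 yaw -77.23
rot in tool [-0.0025  0.0006  0.0003] shift(now axes) [-0.0477  0.0019  0.008 ] shift(after turn) [-0.0477  0.0019  0.0079] len 0.048
```

Request:
{"method": "arm_command", "body": {
  "rows": [
    {"xyz":[-0.006,0,0],"delta_rot":[0,0,0],"gripper":0.005},
    {"xyz":[-0.006,0,0],"delta_rot":[0,0,0],"gripper":0.005},
    {"xyz":[-0.006,0,0],"delta_rot":[0,0,0],"gripper":0.005},
    {"xyz":[-0.006,0,0],"delta_rot":[0,0,0],"gripper":0.005},
    {"xyz":[-0.006,0,0],"delta_rot":[0,0,0],"gripper":0.005},
    {"xyz":[-0.006,0,0],"delta_rot":[0,0,0],"gripper":0.005},
    {"xyz":[-0.006,0,0],"delta_rot":[0,0,0],"gripper":0.005},
    {"xyz":[0,0,0],"delta_rot":[0,0,0],"gripper":0.005},
    {"xyz":[0,0,0],"delta_rot":[0,0,0],"gripper":0.005}
  ]
}}

```text
time: 4.55
tool_pos: [0.5665, 0.265, 0.0699]
tcp_rot: [-2.453, 1.959, -0.002]
wrist_force: [-0.8, 0.9, 6.1]
width: 0.134
```

```bash
python3 go.py .5634 .2699 .2 -77.25
```

```text
t 4.55 tcp [0.5665 0.265  0.0699] F [-0.8  0.9  6.1] w 11.4 yaw -77.22
rot in tool [-0.0026  0.0006  0.0006] shift(now axes) [-0.0056  0.0016 -0.1301] shift(after turn) [-0.0055  0.0019 -0.1301] len 0.13
```

Request:
{"method": "arm_command", "body": {
  "rows": [
    {"xyz":[0,0,0],"delta_rot":[0,0,0],"gripper":0.06},
    {"xyz":[0,0,0],"delta_rot":[0,0,0],"gripper":0.06},
    {"xyz":[0,0,0],"delta_rot":[0,0,0],"gripper":0.06},
    {"xyz":[0,0,-0.02],"delta_rot":[0,0,0],"gripper":0.06},
    {"xyz":[0,0,-0.04],"delta_rot":[0,0,0],"gripper":0.06},
    {"xyz":[0,0,-0.04],"delta_rot":[0,0,0],"gripper":0.06},
    {"xyz":[0,0,-0.03],"delta_rot":[0,0,0],"gripper":0.06}
  ]
}}

```text
time: 5.25
tool_pos: [0.566, 0.2642, 0.2006]
tcp_rot: [-2.453, 1.96, -0.002]
wrist_force: [1.0, 0.6, 0.2]
width: 0.703
```

```bash
python3 go.py .4634 -.242 .2 -17.2; python3 - <<'E'
from workcell import read_camera
from h import *
c=read_camera("scene");W=cloud(c);x,y=bayc(W,np.array([.598,.1173]));z=W[...,2]
m=(abs(x)<.04)&(y>.08)&(z>.08)&(z<.1);print(m.sum(),np.percentile(y[m],[1,50,99]))
m=(abs(x)<.03)&(y<.12)&(y>0)&(z>.0505)&(z<.06);print("plate",m.sum(),np.percentile(y[m],[1,50,99]))
cv2.imwrite("pics/scene2.png",c["pixels"][:,:,::-1])
cv2.imwrite("pics/top2.png",read_camera("top")["pixels"][:,:,::-1])
E
```

```text
t 5.25 tcp [0.566  0.2642 0.2006] F [1.  0.6 0.2] w 60.0 yaw -77.24
rot in tool [-1.8000e-03 -8.0000e-04 -1.0478e+00] shift(now axes) [4.710e-01 2.119e-01 1.000e-04] shift(after turn) [0.0516 0.5139 0.0006] len 0.517
282 [0.14514739 0.15238971 0.15707917]
plate 860 [0.07184126 0.09610675 0.11930183]
```

View pics/scene2.png

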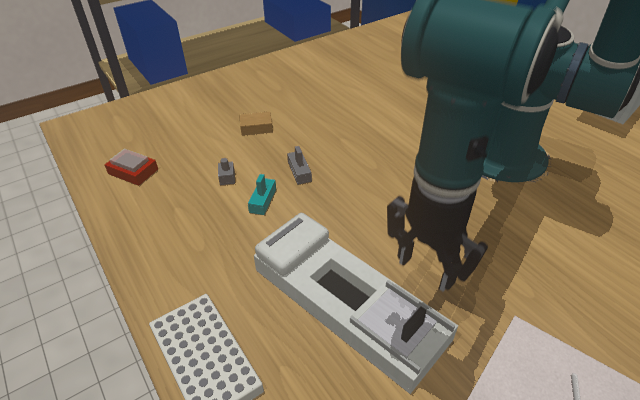

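The gate's tab is at y≈151 mm and the bay is fully open in the picture at (345,288). Next, the cassette.

Request:
{"method": "arm_command", "body": {
  "rows": [
    {"xyz":[0.0393,0.0177,0],"delta_rot":[0,0,0],"gripper":0.05},
    {"xyz":[0.0393,0.0177,0],"delta_rot":[0,0,0],"gripper":0.05},
    {"xyz":[0.0393,0.0177,0],"delta_rot":[0,0,0],"gripper":0.05},
    {"xyz":[0.0393,0.0177,0],"delta_rot":[0,0,0],"gripper":0.05},
    {"xyz":[0.0393,0.0177,0],"delta_rot":[0,0,0],"gripper":0.05},
    {"xyz":[0.0393,0.0177,0],"delta_rot":[0,0,0],"gripper":0.05},
    {"xyz":[0.0393,0.0177,0],"delta_rot":[0,0,0],"gripper":0.05},
    {"xyz":[0.0393,0.0177,0],"delta_rot":[0,0,0],"gripper":0.05},
    {"xyz":[0.0393,0.0177,0],"delta_rot":[0,0,0],"gripper":0.05},
    {"xyz":[0.0393,0.0177,0],"delta_rot":[0,0,0],"gripper":0.05},
    {"xyz":[0.0393,0.0177,0],"delta_rot":[0,0,0],"gripper":0.05},
    {"xyz":[0.0393,0.0177,0],"delta_rot":[0,0,0],"gripper":0.05}
  ]
}}

```text
time: 6.55
tool_pos: [0.4611, -0.2441, 0.197]
tcp_rot: [2.454, -1.961, -0.003]
wrist_force: [0.8, -0.2, -0.3]
width: 0.586
```

Request:
{"method": "arm_command", "body": {
  "rows": [
    {"xyz":[0,0,0],"delta_rot":[0,0,-0.131],"gripper":0.05},
    {"xyz":[0,0,0],"delta_rot":[0,0,-0.131],"gripper":0.05},
    {"xyz":[0,0,0],"delta_rot":[0,0,-0.131],"gripper":0.05},
    {"xyz":[0,0,0],"delta_rot":[0,0,-0.131],"gripper":0.05},
    {"xyz":[0,0,0.01],"delta_rot":[0,0,-0.131],"gripper":0.05},
    {"xyz":[0,0,0.01],"delta_rot":[0,0,-0.131],"gripper":0.05},
    {"xyz":[0,0,0.015],"delta_rot":[0,0,-0.131],"gripper":0.05},
    {"xyz":[0,0,0.015],"delta_rot":[0,0,-0.131],"gripper":0.05},
    {"xyz":[0,0,0],"delta_rot":[0,0,0],"gripper":0.05},
    {"xyz":[0,0,0],"delta_rot":[0,0,0],"gripper":0.05}
  ]
}}

```text
time: 7.55
tool_pos: [0.4617, -0.2424, 0.1473]
tcp_rot: [-3.105, 0.474, 0.003]
wrist_force: [-0.1, 0.3, 0.3]
width: 0.583
```

```bash
python3 go.py .4634 -.242 .038 -17.2; python3 - <<'E'
from workcell import read_camera
import cv2
cv2.imwrite("pics/wrist3.png",read_camera("wrist")["pixels"][:,:,::-1])
E
```

```text
t 7.55 tcp [ 0.4617 -0.2424  0.1473] F [-0.1  0.3  0.3] w 49.8 yaw -17.37
rot in tool [-0.0005  0.0022 -0.0029] shift(now axes) [ 0.0017 -0.0008  0.1093] shift(after turn) [ 0.0015 -0.0009  0.1093] len 0.109
```

View pics/wrist3.png

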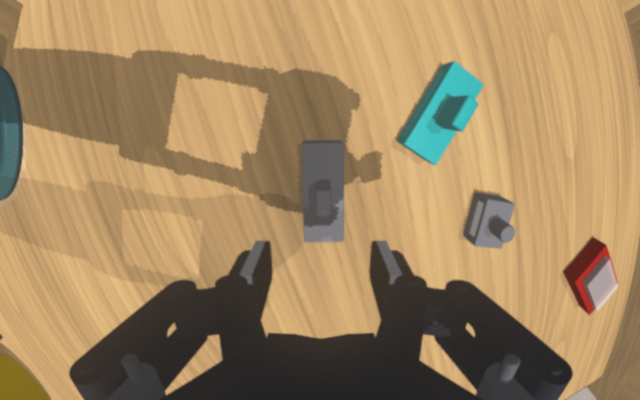

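The grey cassette's bar at (322,203) is centred between the pads and aligned. I'll descend and grip.

Request:
{"method": "arm_command", "body": {
  "rows": [
    {"xyz":[0.001,-0.001,0.025],"delta_rot":[0,0,0],"gripper":0.05},
    {"xyz":[0,0,0.025],"delta_rot":[0,0,0],"gripper":0.05},
    {"xyz":[0,0,0.025],"delta_rot":[0,0,0],"gripper":0.05},
    {"xyz":[0,0,0.02],"delta_rot":[0,0,0],"gripper":0.05},
    {"xyz":[0,0,0.01],"delta_rot":[0,0,0],"gripper":0.05},
    {"xyz":[0,0,0],"delta_rot":[0,0,0],"gripper":0.05},
    {"xyz":[0,0,0],"delta_rot":[0,0,0],"gripper":0.05}
  ]
}}

```text
time: 8.3
tool_pos: [0.4646, -0.2426, 0.0443]
tcp_rot: [3.106, -0.47, 0.002]
wrist_force: [0.6, -0.1, 0.3]
width: 0.586
```

```bash
python3 go.py .4634 -.242 .039 -17.2
```

```text
t 8.3 tcp [ 0.4646 -0.2426  0.0443] F [ 0.6 -0.1  0.3] w 50.0 yaw -17.22
rot in tool [ 0.0004 -0.0015 -0.0004] shift(now axes) [-0.0013 -0.0002  0.0053] shift(after turn) [-0.0013 -0.0002  0.0053] len 0.005
```

Request:
{"method": "arm_command", "body": {
  "rows": [
    {"xyz":[-0.001,0,0.003],"delta_rot":[0,0,0],"gripper":0.03},
    {"xyz":[0,0,0],"delta_rot":[0,0,0],"gripper":0.005},
    {"xyz":[0,0,0],"delta_rot":[0,0,0],"gripper":0.005},
    {"xyz":[0,0,0],"delta_rot":[0,0,0],"gripper":0.005},
    {"xyz":[0,0,0],"delta_rot":[0,0,0],"gripper":0.005},
    {"xyz":[0,0,0],"delta_rot":[0,0,0],"gripper":0.005}
  ],
  "force": 50
}}

```text
time: 8.9
tool_pos: [0.4634, -0.2422, 0.0411]
tcp_rot: [3.106, -0.469, 0.002]
wrist_force: [-0.3, 0.5, 5.2]
width: 0.131
```

Request:
{"method": "arm_command", "body": {
  "rows": [
    {"xyz":[0,0,-0.01],"delta_rot":[0,0,0],"gripper":0.005},
    {"xyz":[0,0,-0.02],"delta_rot":[0,0,0],"gripper":0.005},
    {"xyz":[0,0,-0.03],"delta_rot":[0,0,0],"gripper":0.005},
    {"xyz":[0,0,-0.03],"delta_rot":[0,0,0],"gripper":0.005},
    {"xyz":[0,0,-0.03],"delta_rot":[0,0,0],"gripper":0.005},
    {"xyz":[0,0,0],"delta_rot":[0,0,0],"gripper":0.005},
    {"xyz":[0,0,0],"delta_rot":[0,0,0],"gripper":0.005}
  ]
}}

```text
time: 9.6
tool_pos: [0.4628, -0.2419, 0.1605]
tcp_rot: [3.106, -0.469, 0.001]
wrist_force: [-0.3, -0.2, -2.6]
width: 0.132
```

```bash
python3 go.py .598 .1173 .161 12.75; python3 - <<'E'
from workcell import read_camera
import cv2
cv2.imwrite("pics/wrist4.png",read_camera("wrist")["pixels"][:,:,::-1])
cv2.imwrite("pics/scene4.png",cv2.resize(read_camera("scene")["pixels"][80:260,180:420,::-1],None,fx=3,fy=3))
E
```

```text
t 9.6 tcp [ 0.4628 -0.2419  0.1605] F [-0.3 -0.2 -2.6] w 11.3 yaw -17.19
rot in tool [ 5.000e-04 -8.000e-04 -5.225e-01] shift(now axes) [ 0.023  -0.3831 -0.0005] shift(after turn) [ 0.2111 -0.3205 -0.0005] len 0.384
```

View pics/wrist4.png

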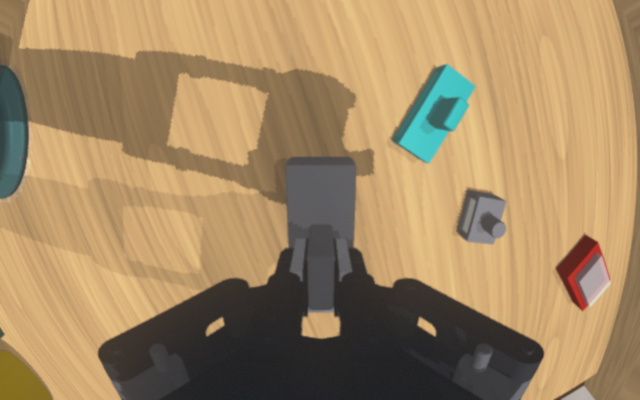

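View pics/scene4.png

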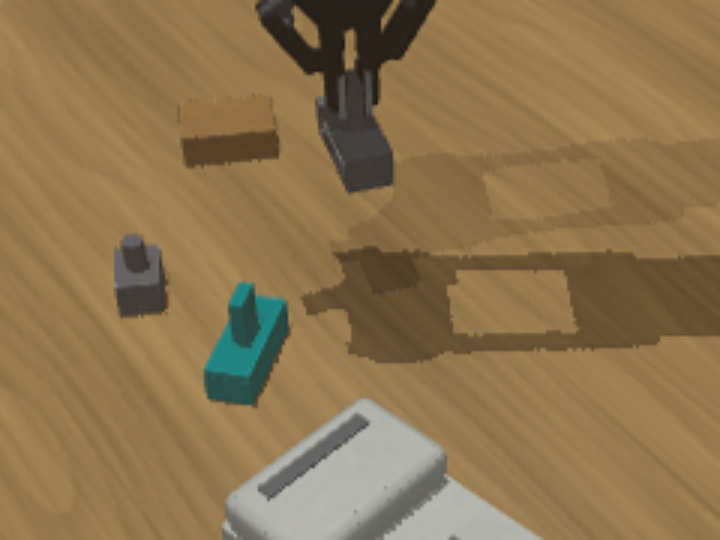

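The cassette is held level and square at about 12 cm (wrist (320,205)), with the neighbours untouched. I'll carry it to the bay.

Request:
{"method": "arm_command", "body": {
  "rows": [
    {"xyz":[0.0019,-0.032,0],"delta_rot":[0,0,0],"gripper":0.005},
    {"xyz":[0.0019,-0.032,0],"delta_rot":[0,0,0],"gripper":0.005},
    {"xyz":[0.0019,-0.032,0],"delta_rot":[0,0,0],"gripper":0.005},
    {"xyz":[0.0019,-0.032,0],"delta_rot":[0,0,0],"gripper":0.005},
    {"xyz":[0.0019,-0.032,0],"delta_rot":[0,0,0],"gripper":0.005},
    {"xyz":[0.0019,-0.032,0],"delta_rot":[0,0,0],"gripper":0.005},
    {"xyz":[0.0019,-0.032,0],"delta_rot":[0,0,0],"gripper":0.005},
    {"xyz":[0.0019,-0.032,0],"delta_rot":[0,0,0],"gripper":0.005},
    {"xyz":[0.0019,-0.032,0],"delta_rot":[0,0,0],"gripper":0.005},
    {"xyz":[0.0019,-0.032,0],"delta_rot":[0,0,0],"gripper":0.005},
    {"xyz":[0.0019,-0.032,0],"delta_rot":[0,0,0],"gripper":0.005},
    {"xyz":[0.0019,-0.032,0],"delta_rot":[0,0,0],"gripper":0.005}
  ]
}}

```text
time: 10.9
tool_pos: [0.5967, 0.1193, 0.1574]
tcp_rot: [3.105, -0.469, -0.007]
wrist_force: [1.0, -0.6, -1.1]
width: 0.131
```

Request:
{"method": "arm_command", "body": {
  "rows": [
    {"xyz":[0,0,0],"delta_rot":[0,0,-0.1045],"gripper":0.005},
    {"xyz":[0,0,0],"delta_rot":[0,0,-0.1045],"gripper":0.005},
    {"xyz":[0,0,0],"delta_rot":[0,0,-0.1045],"gripper":0.005},
    {"xyz":[0,0,0],"delta_rot":[0,0,-0.1045],"gripper":0.005},
    {"xyz":[0,0,0],"delta_rot":[0,0,-0.1045],"gripper":0.005},
    {"xyz":[0,0,0],"delta_rot":[0,0,0],"gripper":0.005},
    {"xyz":[0,0,0],"delta_rot":[0,0,0],"gripper":0.005}
  ]
}}

```text
time: 11.6
tool_pos: [0.5969, 0.1181, 0.1584]
tcp_rot: [3.122, 0.345, -0.005]
wrist_force: [-0.5, -0.2, -0.8]
width: 0.135
```

```bash
python3 go.py .598 .1173 .075 12.75; python3 - <<'E'
from workcell import read_camera
import cv2
cv2.imwrite("pics/wrist5.png",read_camera("wrist")["pixels"][:,:,::-1])
E
```

```text
t 11.6 tcp [0.5969 0.1181 0.1584] F [-0.5 -0.2 -0.8] w 11.5 yaw 12.61
rot in tool [-0.0002  0.0032 -0.0025] shift(now axes) [0.0011 0.001  0.0834] shift(after turn) [0.0009 0.001  0.0834] len 0.083
```

View pics/wrist5.png

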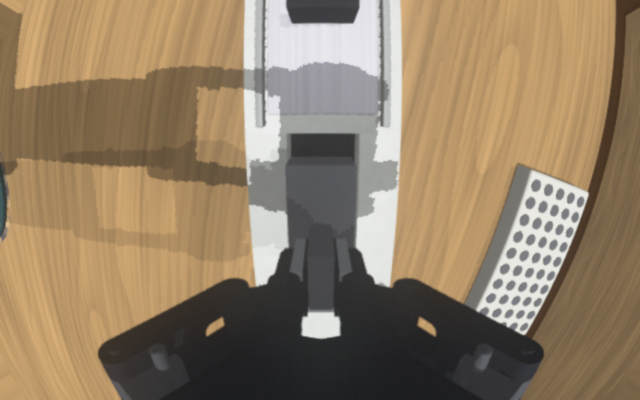

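The cassette at columns 288–355 sits over the bay at 287–358. I'll lower it.

Request:
{"method": "arm_command", "body": {
  "rows": [
    {"xyz":[0.001,0.001,0.015],"delta_rot":[0,0,-0.0025],"gripper":0.005},
    {"xyz":[0,0,0.02],"delta_rot":[0,0,0],"gripper":0.005},
    {"xyz":[0,0,0.02],"delta_rot":[0,0,0],"gripper":0.005},
    {"xyz":[0,0,0.015],"delta_rot":[0,0,0],"gripper":0.005},
    {"xyz":[0,0,0.015],"delta_rot":[0,0,0],"gripper":0.005},
    {"xyz":[0,0,0.01],"delta_rot":[0,0,0],"gripper":0.005},
    {"xyz":[0,0,0],"delta_rot":[0,0,0],"gripper":0.005},
    {"xyz":[0,0,0],"delta_rot":[0,0,0],"gripper":0.005}
  ]
}}

```text
time: 12.45
tool_pos: [0.5996, 0.1176, 0.0654]
tcp_rot: [-3.122, -0.353, -0.0]
wrist_force: [0.1, 0.6, -1.8]
width: 0.129
```

```bash
python3 go.py .598 .1173 .053 12.75
```

```text
t 12.45 tcp [0.5996 0.1176 0.0654] F [ 0.1  0.6 -1.8] w 11.0 yaw 12.89
rot in tool [ 0.     -0.0003  0.0024] shift(now axes) [-0.0016 -0.0001  0.0124] shift(after turn) [-0.0016 -0.0001  0.0124] len 0.013
```

Request:
{"method": "arm_command", "body": {
  "rows": [
    {"xyz":[-0.001,0,0.004],"delta_rot":[0,0,0],"gripper":0.005},
    {"xyz":[0,0,0.004],"delta_rot":[0,0,0],"gripper":0.005},
    {"xyz":[0,0,0.002],"delta_rot":[0,0,0],"gripper":0.005},
    {"xyz":[0,0,0.001],"delta_rot":[0,0,0],"gripper":0.005},
    {"xyz":[0,0,0],"delta_rot":[0,0,0],"gripper":0.005}
  ]
}}

```text
time: 12.95
tool_pos: [0.5982, 0.1173, 0.0541]
tcp_rot: [3.122, 0.353, -0.0]
wrist_force: [-0.3, -0.6, -1.2]
width: 0.127
```

Request:
{"method": "arm_command", "body": {
  "rows": [
    {"xyz":[0,0,0.001],"delta_rot":[0,0,0],"gripper":0.005},
    {"xyz":[0,0,0],"delta_rot":[0,0,0],"gripper":0.005}
  ]
}}

```text
time: 13.15
tool_pos: [0.5983, 0.1173, 0.0533]
tcp_rot: [3.122, 0.353, -0.0]
wrist_force: [0.1, -0.7, -1.5]
width: 0.131
```

Request:
{"method": "arm_command", "body": {
  "rows": [
    {"xyz":[0,0,0.001],"delta_rot":[0,0,0],"gripper":0.005},
    {"xyz":[0,0,0],"delta_rot":[0,0,0],"gripper":0.005}
  ]
}}

```text
time: 13.35
tool_pos: [0.5985, 0.1174, 0.0531]
tcp_rot: [-3.122, -0.353, -0.0]
wrist_force: [-1.6, 0.6, 3.9]
width: 0.135
```

Contact with the floor (+4 N, z stopped). I'll release with a modest opening, then raise.

Request:
{"method": "arm_command", "body": {
  "rows": [
    {"xyz":[0,0,0],"delta_rot":[0,0,0],"gripper":0.025},
    {"xyz":[0,0,0],"delta_rot":[0,0,0],"gripper":0.04},
    {"xyz":[0,0,0],"delta_rot":[0,0,0],"gripper":0.04},
    {"xyz":[0,0,-0.01],"delta_rot":[0,0,0],"gripper":0.04},
    {"xyz":[0,0,-0.025],"delta_rot":[0,0,0],"gripper":0.04},
    {"xyz":[0,0,-0.04],"delta_rot":[0,0,0],"gripper":0.04},
    {"xyz":[0,0,-0.04],"delta_rot":[0,0,0],"gripper":0.04},
    {"xyz":[0,0,-0.03],"delta_rot":[0,0,0],"gripper":0.06},
    {"xyz":[0,0,0],"delta_rot":[0,0,0],"gripper":0.06}
  ]
}}

```text
time: 14.25
tool_pos: [0.6023, 0.1179, 0.2048]
tcp_rot: [-3.121, -0.353, -0.019]
wrist_force: [1.3, -0.4, 0.5]
width: 0.707
```

```bash
python3 go.py .566 .2645 .2 -77.25; python3 - <<'E'
from workcell import read_camera
from h import *
c=read_camera("scene");W=cloud(c);x,y=bayc(W,np.array([.598,.1173]));z=W[...,2]
m=(abs(x)<.02)&(abs(y)<.04)&(z>.076)&(z<.1);print("bar",m.sum(),x[m].mean(),y[m].mean(),np.percentile(z[m],[5,50,95]))
m=(abs(x)<.025)&(abs(y)<.055)&(z>.03)&(z<.05);print("body z",m.sum(),x[m].mean(),y[m].mean(),y[m].min(),y[m].max(),np.percentile(z[m],[5,50,95]))
cv2.imwrite("pics/wrist6.png",read_camera("wrist")["pixels"][:,:,::-1])
cv2.imwrite("pics/scene6.png",cv2.resize(c["pixels"][190:400,240:480,::-1],None,fx=2.8,fy=2.8))
E
```

```text
t 14.25 tcp [0.6023 0.1179 0.2048] F [ 1.3 -0.4  0.5] w 60.4 yaw 12.89
rot in tool [-0.0087 -0.0101  1.5733] shift(now axes) [-0.0027 -0.151   0.0046] shift(after turn) [-0.151   0.0031  0.0048] len 0.151
bar 114 0.002646535964376508 0.0014056823163643274 [0.07673951 0.0822325  0.0842742 ]
body z 818 0.00463045848768473 0.003252239935871709 -0.0549982463726495 0.05492696424130297 [0.03366276 0.04263219 0.04534209]
```

View pics/wrist6.png

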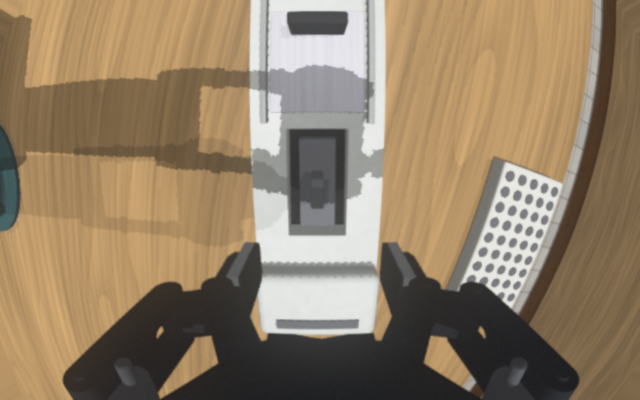

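View pics/scene6.png

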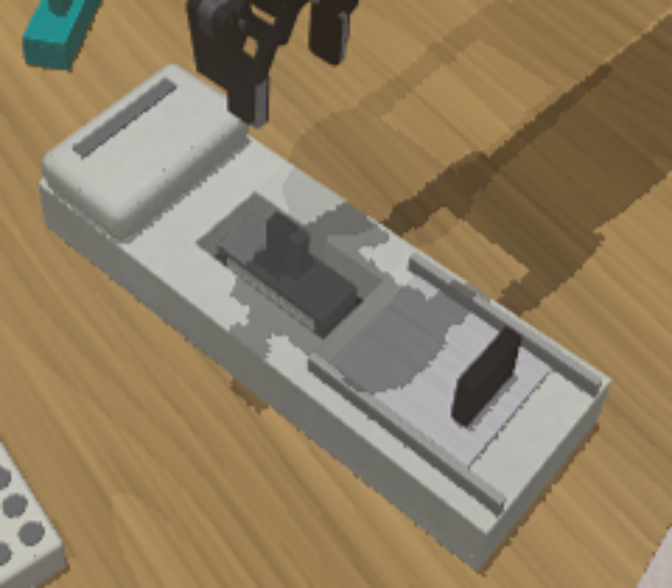

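The cassette sits flat (bar top at z≈83 mm, expected 82) and centred in the bay, shown at (317,180) in the wrist view. Now back to the gate tab.

Request:
{"method": "arm_command", "body": {
  "rows": [
    {"xyz":[-0.001,-0.038,0],"delta_rot":[0,0,0],"gripper":0.06},
    {"xyz":[-0.001,-0.038,0],"delta_rot":[0,0,0],"gripper":0.06},
    {"xyz":[-0.001,-0.038,0],"delta_rot":[0,0,0],"gripper":0.06},
    {"xyz":[0,-0.037,0],"delta_rot":[0,0,0],"gripper":0.06}
  ]
}}

```text
time: 14.75
tool_pos: [0.5598, 0.2644, 0.1949]
tcp_rot: [3.121, 0.352, -0.006]
wrist_force: [0.2, 0.0, -1.1]
width: 0.702
```

Request:
{"method": "arm_command", "body": {
  "rows": [
    {"xyz":[0,0,0],"delta_rot":[0,0,0.131],"gripper":0.06},
    {"xyz":[0,0,0],"delta_rot":[0,0,0.131],"gripper":0.06},
    {"xyz":[0,0,0],"delta_rot":[0,0,0.131],"gripper":0.06},
    {"xyz":[0,0,0],"delta_rot":[0,0,0.131],"gripper":0.06},
    {"xyz":[0,0,0],"delta_rot":[0,0,0.131],"gripper":0.06},
    {"xyz":[0,0,0],"delta_rot":[0,0,0.131],"gripper":0.06},
    {"xyz":[0,0,0],"delta_rot":[0,0,0.131],"gripper":0.06},
    {"xyz":[0,0,0],"delta_rot":[0,0,0.131],"gripper":0.06},
    {"xyz":[0,0,0],"delta_rot":[0,0,0.131],"gripper":0.06},
    {"xyz":[0,0,0],"delta_rot":[0,0,0.131],"gripper":0.06},
    {"xyz":[0,0,0],"delta_rot":[0,0,0.131],"gripper":0.06},
    {"xyz":[0,0,0],"delta_rot":[0,0,0.131],"gripper":0.06}
  ]
}}

```text
time: 15.95
tool_pos: [0.5602, 0.2632, 0.1947]
tcp_rot: [2.447, -1.964, -0.003]
wrist_force: [0.2, 0.8, -0.0]
width: 0.699
```

Request:
{"method": "arm_command", "body": {
  "rows": [
    {"xyz":[0,0,0.03],"delta_rot":[0,0,0],"gripper":0.06},
    {"xyz":[0,0,0.03],"delta_rot":[0,0,0],"gripper":0.06},
    {"xyz":[0,0,0],"delta_rot":[0,0,0],"gripper":0.06},
    {"xyz":[0,0,0],"delta_rot":[0,0,0],"gripper":0.06}
  ]
}}

```text
time: 16.35
tool_pos: [0.5601, 0.2631, 0.1353]
tcp_rot: [2.452, -1.957, -0.004]
wrist_force: [-0.5, 1.0, 0.6]
width: 0.703
```

```bash
python3 go.py .5655 .2645 .068 -77.25; python3 - <<'E'
from workcell import read_camera
from h import *
cv2.imwrite("pics/wrist7.png",read_camera("wrist")["pixels"][:,:,::-1])
E
```

```text
t 16.35 tcp [0.5601 0.2631 0.1353] F [-0.5  1.   0.6] w 60.0 yaw -77.18
rot in tool [ 0.0046 -0.0008  0.0012] shift(now axes) [-0.0002 -0.0059  0.0672] shift(after turn) [-0.0001 -0.0056  0.0673] len 0.068
```

View pics/wrist7.png

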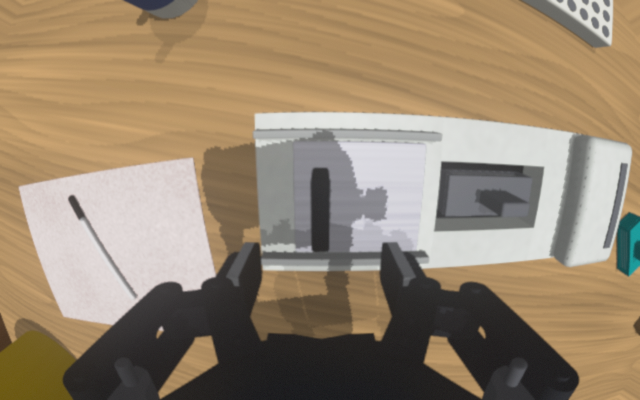

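The tab at (320,208) is centred between the pads. I'll shift −5.5 mm in tool y, descend and grip.

Request:
{"method": "arm_command", "body": {
  "rows": [
    {"xyz":[0,-0.0055,0.01],"delta_rot":[0,0,0],"gripper":0.06},
    {"xyz":[0,0,0.02],"delta_rot":[0,0,0],"gripper":0.06},
    {"xyz":[0,0,0.02],"delta_rot":[0,0,0],"gripper":0.06},
    {"xyz":[0,0,0.015],"delta_rot":[0,0,0],"gripper":0.06},
    {"xyz":[0,0,0],"delta_rot":[0,0,0],"gripper":0.06},
    {"xyz":[0,0,0],"delta_rot":[0,0,0],"gripper":0.03},
    {"xyz":[0,0,0],"delta_rot":[0,0,0],"gripper":0.005},
    {"xyz":[0,0,0],"delta_rot":[0,0,0],"gripper":0.005},
    {"xyz":[0,0,0],"delta_rot":[0,0,0],"gripper":0.005},
    {"xyz":[0,0,0],"delta_rot":[0,0,0],"gripper":0.005}
  ],
  "force": 30
}}

```text
time: 17.4
tool_pos: [0.568, 0.2654, 0.0737]
tcp_rot: [-2.454, 1.958, -0.002]
wrist_force: [-1.3, -0.1, 4.9]
width: 0.134
```

```bash
python3 go.py .5748 .2197 .068 -77.25
```

```text
t 17.4 tcp [0.568  0.2654 0.0737] F [-1.3 -0.1  4.9] w 11.4 yaw -77.18
rot in tool [-0.0024  0.0004  0.0012] shift(now axes) [0.0461 0.0035 0.0057] shift(after turn) [0.0461 0.0035 0.0057] len 0.047
```

Request:
{"method": "arm_command", "body": {
  "rows": [
    {"xyz":[0.005,0,0],"delta_rot":[0,0,0],"gripper":0.005},
    {"xyz":[0.005,0,0],"delta_rot":[0,0,0],"gripper":0.005},
    {"xyz":[0.005,0,0],"delta_rot":[0,0,0],"gripper":0.005},
    {"xyz":[0.005,0,0],"delta_rot":[0,0,0],"gripper":0.005},
    {"xyz":[0.005,0,0],"delta_rot":[0,0,0],"gripper":0.005},
    {"xyz":[0.005,0,0],"delta_rot":[0,0,0],"gripper":0.005},
    {"xyz":[0.005,0,0],"delta_rot":[0,0,0],"gripper":0.005},
    {"xyz":[0.005,0,0],"delta_rot":[0,0,0],"gripper":0.005},
    {"xyz":[0,0,0],"delta_rot":[0,0,0],"gripper":0.005}
  ]
}}

```text
time: 18.3
tool_pos: [0.5769, 0.2259, 0.0737]
tcp_rot: [-2.454, 1.959, -0.002]
wrist_force: [-0.7, -0.6, 6.4]
width: 0.133
```

Request:
{"method": "arm_command", "body": {
  "rows": [
    {"xyz":[0.002,0,0],"delta_rot":[0,0,0],"gripper":0.005},
    {"xyz":[0,0,0],"delta_rot":[0,0,0],"gripper":0.005}
  ]
}}

```text
time: 18.5
tool_pos: [0.5773, 0.2243, 0.0737]
tcp_rot: [-2.454, 1.959, -0.001]
wrist_force: [-1.2, 0.5, 6.5]
width: 0.13
```

```bash
python3 go.py .5748 .2197 .068 -77.25
```

```text
t 18.5 tcp [0.5773 0.2243 0.0737] F [-1.2  0.5  6.5] w 11.1 yaw -77.2
rot in tool [-0.0021  0.0007  0.0009] shift(now axes) [0.004  0.0035 0.0057] shift(after turn) [0.004  0.0034 0.0057] len 0.008
```

Request:
{"method": "arm_command", "body": {
  "rows": [
    {"xyz":[0.002,0,0],"delta_rot":[0,0,0],"gripper":0.005},
    {"xyz":[0,0,0],"delta_rot":[0,0,0],"gripper":0.005}
  ]
}}

```text
time: 18.7
tool_pos: [0.5777, 0.2225, 0.0737]
tcp_rot: [-2.454, 1.958, -0.001]
wrist_force: [-1.2, 0.0, 6.8]
width: 0.131
```

Request:
{"method": "arm_command", "body": {
  "rows": [
    {"xyz":[0.001,0,0],"delta_rot":[0,0,0],"gripper":0.005},
    {"xyz":[0,0,0],"delta_rot":[0,0,0],"gripper":0.005}
  ]
}}

```text
time: 18.9
tool_pos: [0.5779, 0.2216, 0.0737]
tcp_rot: [-2.454, 1.958, -0.001]
wrist_force: [-1.8, 0.6, 5.5]
width: 0.133
```

Request:
{"method": "arm_command", "body": {
  "rows": [
    {"xyz":[0.001,0,0],"delta_rot":[0,0,0],"gripper":0.005},
    {"xyz":[0,0,0],"delta_rot":[0,0,0],"gripper":0.005}
  ]
}}

```text
time: 19.1
tool_pos: [0.5781, 0.2207, 0.0737]
tcp_rot: [-2.454, 1.958, -0.001]
wrist_force: [-0.8, 1.4, 6.8]
width: 0.124
```

Request:
{"method": "arm_command", "body": {
  "rows": [
    {"xyz":[0.001,0,0],"delta_rot":[0,0,0],"gripper":0.005},
    {"xyz":[0,0,0],"delta_rot":[0,0,0],"gripper":0.005}
  ]
}}

```text
time: 19.3
tool_pos: [0.5782, 0.2206, 0.0737]
tcp_rot: [-2.453, 1.958, 0.0]
wrist_force: [-1.7, 4.5, 5.0]
width: 0.136
```

Request:
{"method": "arm_command", "body": {
  "rows": [
    {"xyz":[0.001,0,0],"delta_rot":[0,0,0],"gripper":0.005},
    {"xyz":[0,0,0],"delta_rot":[0,0,0],"gripper":0.005}
  ]
}}

```text
time: 19.5
tool_pos: [0.5782, 0.2205, 0.0737]
tcp_rot: [-2.452, 1.958, 0.002]
wrist_force: [-2.0, 7.5, 5.8]
width: 0.133
```

Request:
{"method": "arm_command", "body": {
  "rows": [
    {"xyz":[0.001,0,0],"delta_rot":[0,0,0],"gripper":0.005},
    {"xyz":[0,0,0],"delta_rot":[0,0,0],"gripper":0.005}
  ]
}}

```text
time: 19.7
tool_pos: [0.5782, 0.2205, 0.0737]
tcp_rot: [-2.451, 1.957, 0.004]
wrist_force: [-2.7, 10.8, 5.0]
width: 0.131
```

It's at the stop (10.8 N, no further motion). Release, lift and check.

Request:
{"method": "arm_command", "body": {
  "rows": [
    {"xyz":[0,0,0],"delta_rot":[0,0,0],"gripper":0.06},
    {"xyz":[0,0,0],"delta_rot":[0,0,0],"gripper":0.06},
    {"xyz":[0,0,0],"delta_rot":[0,0,0],"gripper":0.06},
    {"xyz":[0,0,-0.015],"delta_rot":[0,0,0],"gripper":0.06},
    {"xyz":[0,0,-0.03],"delta_rot":[0,0,0],"gripper":0.06},
    {"xyz":[0,0,-0.04],"delta_rot":[0,0,0],"gripper":0.06},
    {"xyz":[-0.03,0.03,-0.02],"delta_rot":[0,0,0],"gripper":0.06},
    {"xyz":[-0.03,0.03,0],"delta_rot":[0,0,0],"gripper":0.06},
    {"xyz":[-0.03,0.03,0],"delta_rot":[0,0,0],"gripper":0.06},
    {"xyz":[0,0,0],"delta_rot":[0,0,0],"gripper":0.06},
    {"xyz":[0,0,0],"delta_rot":[0,0,0],"gripper":0.06}
  ]
}}

```text
time: 20.8
tool_pos: [0.47, 0.2854, 0.1784]
tcp_rot: [-2.456, 1.956, -0.002]
wrist_force: [0.8, -0.4, 0.5]
width: 0.704
```

```bash
python3 - <<'E'
from workcell import read_camera
from h import *
for n in("scene","top"):
    c=read_camera(n);W=cloud(c);x,y=bayc(W,np.array([.598,.1173]));z=W[...,2]
    m=(abs(x)<.04)&(y>.08)&(y<.14)&(z>.075)&(z<.1);print(n,"tab",m.sum(),np.percentile(y[m],[1,50,99]) if m.any() else 0)
    m=(abs(x)<.04)&(y<.12)&(y>0)&(abs(x)>.02)&(z>.0505)&(z<.06);print("plate",m.sum(),np.percentile(y[m],[1,50,99]) if m.any() else 0)
    m=(abs(x)<.02)&(abs(y)<.04)&(z>.076)&(z<.1);print("bar",m.sum(),x[m].mean(),y[m].mean(),np.percentile(z[m],[5,50,95]))
    cv2.imwrite(f"pics/{n}8.png",c["pixels"][:,:,::-1])
cv2.imwrite("pics/wrist8.png",read_camera("wrist")["pixels"][:,:,::-1])
E
```

```text
scene tab 307 [0.09954237 0.10769706 0.11139142]
plate 949 [0.02569324 0.06879987 0.11899004]
bar 111 0.0024657731007633986 0.0011056608605641048 [0.07738822 0.08243988 0.08438837]
top tab 253 [0.09795987 0.10220995 0.11064104]
plate 921 [0.02483986 0.06874789 0.11876524]
bar 102 -0.0013000911023880977 -0.0009970725614232459 [0.08058585 0.08347734 0.08535631]
```

View pics/scene8.png

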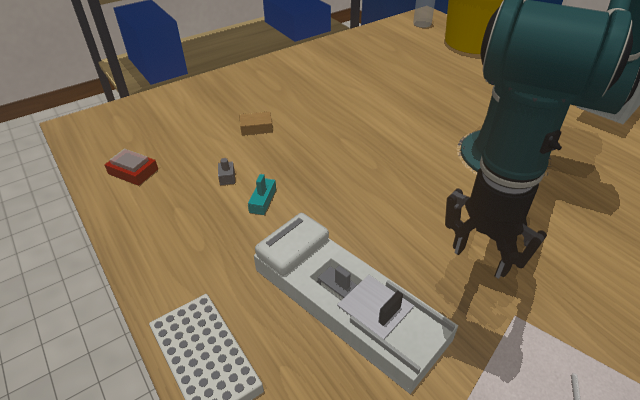

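View pics/wrist8.png

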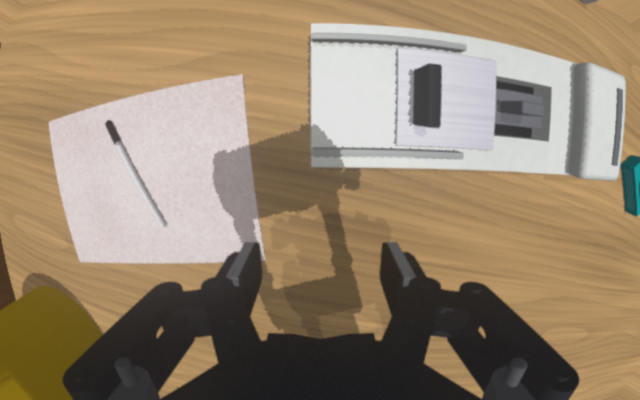

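The tab is home at (390,308) in the scene view (y≈105 mm, plate edge y≈25 mm). The cassette is flat under the plate, and the short and turquoise parts haven't moved. Handing in.

```bash
python3 -c "
from workcell import bot
print(bot.finish_job())"
```

```text
the job is handed in; nothing more can be done
None
```

The long cassette is loaded in the scanner and the gate is shut over its end. I handed the job in at about 21 s, with no verdict reported.

**What I did, in order:**
- I slid the gate out to y ≈ 151 mm so the bay was clear.
- I picked the grey long cassette up by its bar and set it down in the bay, lowering until it touched the floor (about +4 N).
- I slid the gate back until it stopped moving against its home stop (about 11 N), let go and backed the arm away.

**Last checks:**
- **Gate:** the tab is at y ≈ 105 mm, and the plate edge is at y ≈ 25 mm, covering the cassette's end.
- **Cassette:** the bar top is at z ≈ 83 mm, against 82 mm expected. It is within about 2.5 mm of the bay centre. The two cameras differ by up to 4 mm on its x position, about what their 2 mm calibrations allow.
- **Everything else:** in the pictures, the short cassette and the turquoise look-alike stand where they were. The gripper was clear of everything.

No check failed. The highest wrist force in the readings was about 12 N.

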